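Open the locked medicine box with its code

TASK

Unlock and open the white medicine box: set its three digit wheels to 4-6-2, read from left to right at the orange marks, then slide the orange bolt tab fully towards the wheels and lift the lid by its knob until it stands open by 45 degrees or more. Roll the wheels over their clicks with a firm, even fingertip pressure, but never load one with more than 20 N, for they are plastic. Leave the mug, lemon, teaspoon and tea tray where they are.

Things in the scene. Friction and masses are not known exactly. Their poses are not given: they have to be found in the camera images.
- lockbox: white steel medicine box, 190 (x) x 236 (y) x 90 mm, fixed to the worktop; origin at the centre of its underside, x away from the robot, y left, z up. Its front 75 mm is the closed lock head; the dark panel on it (top at z = 90 mm, trim up to 2.5 mm higher) carries, left to right, the orange bolt tab and three digit wheels. Behind it lies the lid with a green cross
- mark_left (a point): point on the panel's top face under the crown of the left wheel, midway between its orange reading marks (box x -56, y +20 mm); axes as the box. Wheels: black, 40 mm diameter, 16 mm wide, axle along box y, 40 mm from centre to centre, white numerals 36 degrees (12.5 mm of rim) apart; the one at the crown between the marks counts
- mark_mid (a point): the same point of the middle wheel (box x -56, y -20 mm). The wheels are separate snap-in units that do not sit equally high: each crown stands anywhere from 6 to 12 mm over the panel, not measured, so feel for it. A wheel gives at most 3.5 mm downward on its leaf spring: 4 N at first, 3 N more a mm, hard stop after 14 N; above 20 N it breaks
- mark_right (a point): the same point of the right wheel (box x -56, y -60 mm). The spring makes stiff clicks: it takes about 5 N along the rim to pass from digit to digit. A wheel is rolled by friction with the flat end of the closed fingertips, pressed on the crown with 10 to 14 N (less slips) and drawn level along box x across it, best one digit (12.5 mm) a stroke. Let go, it settles on the nearest digit
- wheel_left (a joint): angle of the left wheel, rad: digit shown = angle / 0.6283 (0 shows 0, 5.655 shows 9); rests within 0.03 rad of a digit. Grows when the crown is moved away from the robot (box +x). Stops just past 0 and 9: no way round
- wheel_mid (a joint): angle of the middle wheel, rad, counted as for the left
- wheel_right (a joint): angle of the right wheel, rad, counted as for the left
- bolt_tab (a point): centre of the orange bolt tab, 12 (x) x 14 (y) x 18 mm, its underside 2 mm over the panel; locked, it stands at box x -56, y +82 mm, with 29 mm of free panel beyond it on the left; axes as the box
- bolt (a joint): travel of the bolt, m: 0 locked, 0.018 fully drawn with the tab 18 mm nearer the wheels (box -y). Slides with 2 N of friction and stays. Barred after 1.5 mm unless all wheels stand at the code; bars the lid until drawn 13 mm; once drawn it locks the wheels
- lid_knob (a point): centre of the dark grip block on the lid, 18 (x) x 22 (y) x 28 mm, on the lid's top face (z 91 mm over the worktop); shut, its centre is at box x 2, y 0, z 105 mm. Flat sides, to be pinched along box y. Axes turn with the lid
- lid_hinge (a point): point on the lid's hinge line (along box y) at the rear edge, box x 94, y 0, z 83 mm; the knob's centre lies 92 mm in front of and 22 mm above it when shut. Axes as the box
- lid (a joint): opening angle of the lid, rad: 0 shut, 1.75 at its stop; the front edge rises and swings away from the robot. Stiff friction hinge (0.26 N m), the lid stays where it is let go
- mug_1: small cream mug, 63x86x51 mm, at the front right; origin at the centre of its underside; a bystander
- lemon_1: yellow lemon, 83x58x58 mm, at the front right; origin at the centre of its underside; a bystander
- teaspoon_1: steel teaspoon, 132 mm long, lying at the front right; origin at the centre of its underside; a bystander
- tea_tray: shallow wooden tray with tea sachets, 94x290x32 mm, on the left; origin at the centre of its underside; a bystander

How it is judged:
By the outcome, as a careful person would: the job done as asked, in the order asked, and still so for the second after the job is handed in, with the robot touching nothing.
It also fails if it takes over 72 s, if anything falls off the work surface, if the arm or the gripper's body presses on something with over 40 N, if the wrist force passes 120 N, or if a joint passes its speed limit or range.

ROBOT

A 6-joint arm with a two-finger parallel gripper is mounted at the origin on a cart in front of the work surface, level with it; the furniture and walls round the work are solid. World frame = base frame: x ahead of the robot, y to its left, z up, the work surface at z = 0. Lengths are in m, angles in rad, forces in N, time in s.
With the tool pointing down it reaches from about 0.3 to 1 m from the base axis. Payload 5.1 kg.
Tool frame: the origin (TCP) lies at the very end of the fingers, on their centre line; the grasp point (between the pads) lies 19 mm behind it; z points along the fingers, y is the line along which they close (so a half turn about z gives the same grasp; the last joint's range is limited). The gripper opens to 95 mm and grips with 3 to 60 N. Pads are 20 mm wide; open, the fingers measure 119 mm over their backs; the gripper's body (75 mm by 180 mm) begins 59 mm behind the grasp point.
Start: joints at [1.037, 0.124, 1.65, -0, 1.367, -0.083], TCP at [0.283, 0.585, 0.215] pointing down, gripper open.
Joint ranges: [-2.61, 2.61], [-1.02, 2.33], [0.03, 2.71], [-1.35, 4.49], [0.32, 2.68], [-2.91, 2.91]. Speed limits (rad/s): [2.57, 2.57, 3.14, 3.14, 3.14, 3.14].

INTERFACE

Orientations are given as a unit quaternion [w, x, y, z].
In Python, from bench import env, optics, ticket gives the robot as it stands.
- The arm moves only by the tool play_rows, never from a script. Its argument "motion" is text: rows parted by semicolons, each of 7 numbers parted by spaces: the finger opening in mm, from 0 to 95.1, then the shift along the tool's x, y, z in units of 50 mm (1.0 is 50 mm), then the turn, a rotation vector about the tool's x, y, z in units of 8 degrees (1.0 is 8 degrees). A call has 1 to 12 rows; each row shifts and turns the commanded pose from where the row before left it, along the tool's axes as they then stand; what a row does not reach is not made up. A row lasts 1/8 s, in which the tool goes at most 62.5 mm and 10.7 degrees, less where a joint would pass 70% of its speed; a pose out of reach is approached as far as the arm can. A call is refused whole if a number of a shift passes 1 or a number of a turn 1, either way. A call with a gripper value outside its range is refused whole. The fingers move at their own pace and stop on an object; "newtons" is the grip in N (left out, the last holds). Time passes only in rows, so rows that do not move let the fingers close. It gives the time, the measured TCP pose, the force, the opening and the grip force at its end, in the units of the state.
- env.sense(): the state, without advancing time (a new reading comes with each control period).
- optics.get_image(name): name is "scene" or "top" or "wrist"; returns the picture (480x640x3 uint8, red, green, blue); there is no depth.
- optics.get_calibration(name): a dict with "mtx" (3x3 intrinsics, pixels), "R" (3x3) and "t" (3): a world point X has camera coordinates R X + t. Camera axes: x right, y down, z forward; pixel columns grow to the right and rows downward; lengths in m; the calibration is good to about 2 mm. The wrist camera is an equidistant fisheye: a pixel r from the principal point sees the ray r / f radians off the axis. A picture is of the moment at which its call begins: read the wrist's pose just before it. get_calibration takes no time and is no camera call; for the wrist camera it gives the pose at the moment of the call.
- ticket.close_job(): hands the job in; it is judged then, once.
The state is a dict: "time": time; "qpos": joint angles; "dq": joint speeds; "tau": joint torques, N m; "eef_pos": TCP position; "tcp_rot": TCP orientation; "force": force on the tool from outside, world axes, zero at the start; "wrist_torque": the same for the moment, N m; "grip_width": finger opening in m; "grasp_force": force on a finger pad.
Only numpy, scipy, OpenCV 4.12 (cv2) and the standard library are available. Lean on these libraries where they do the work, as an engineer would, in place of code of your own. Each camera call takes 0.05 s, during which the arm holds its last target. There are 200 camera calls.

## Working session

There is one attempt and no reset: what is moved stays moved. The work goes in short steps, Python scripts to look and compute and a tool call to move; the robot and the scene stay as the last step left them, time stands still between calls to the robot, and variables do not carry over. Pictures are saved under pics/ and viewed, at most 10 in all, crops included, and the job is handed in when it is done.

Besides the shell and the picture viewer there is one more tool, called after "Call:" as name(argument=value, ...), one argument or row to a line, values as JSON. play_rows: Moves the arm, as the interface text tells. Its arguments: {"type":"object","properties":{"motion":{"type":"string"},"newtons":{"type":"number"}},"required":["motion"]}

```bash
mkdir -p pics; ls; python3 - <<'E'
from bench import env, optics
import cv2
print(env.sense())
for n in("scene","top"):
    im=optics.get_image(n); cv2.imwrite(f"pics/{n}0.png",im[...,::-1])
    print(n,optics.get_calibration(n))
E
```

```text
pics
{'time': 0.0, 'qpos': array([ 1.03739059e+00,  1.24496980e-01,  1.65166787e+00, -1.99902401e-05,
        1.36746838e+00, -8.26058309e-02]), 'dq': array([-0.00183832, -0.00278869, -0.00108425,  0.0012333 ,  0.00040593,
        0.00154194]), 'tau': array([ 8.63543555e-04, -4.17597342e+01, -3.59931278e+01,  7.75643368e-02,
        4.92042757e-02, -1.61216562e-04]), 'eef_pos': array([0.28290696, 0.58449967, 0.21339592]), 'tcp_rot': array([-2.99982675e-04,  2.23494124e-01,  9.74704743e-01, -9.75239983e-04]), 'force': array([0.62841949, 0.30765301, 0.19819553]), 'wrist_torque': array([-0.00011415,  0.02574308,  0.06204488]), 'grasp_force': 0.0, 'grip_width': 0.09486453798187977}
scene {'mtx': array([[549.78527021,   0.        , 326.66731226],
       [  0.        , 549.78527021, 238.28868   ],
       [  0.        ,   0.        ,   1.        ]]), 'R': array([[ 0.54156735, -0.84045897,  0.01826267],
       [-0.60681573, -0.40586451, -0.68340959],
       [ 0.58178989,  0.35903025, -0.72980669]]), 't': array([-0.30184084,  0.35027543,  1.10151204])}
top {'mtx': array([[502.69979157,   0.        , 305.01102139],
       [  0.        , 502.69979157, 240.99520762],
       [  0.        ,   0.        ,   1.        ]]), 'R': array([[-0.02729105, -0.99958326,  0.00940752],
       [-0.9864596 ,  0.02540786, -0.16202435],
       [ 0.16171781, -0.01370195, -0.98674192]]), 't': array([-0.03950133,  0.50880322,  1.33971726])}
```

View pics/scene0.png

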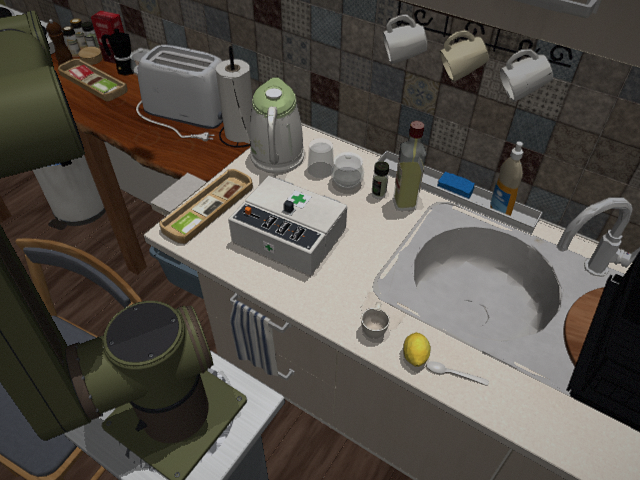

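View pics/top0.png

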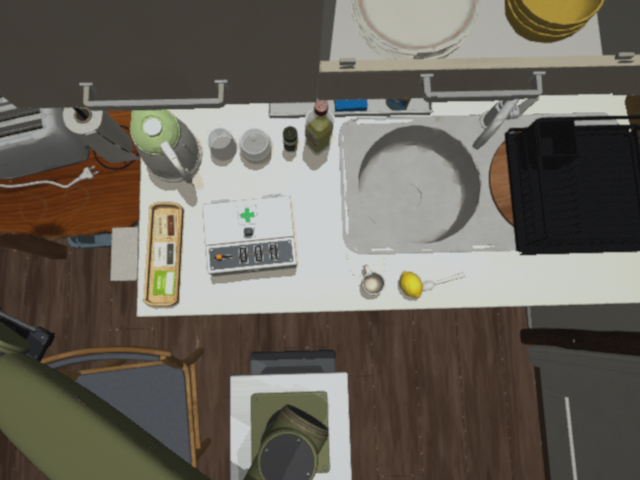

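The scene and top pictures show the box at about top px (250,235) and scene px (288,225), slightly rotated, with the panel towards the robot. I'll enlarge both views to fit its pose.

```bash
python3 - <<'E'
import cv2,numpy as np
a=cv2.imread("pics/top0.png")[185:285,195:305]; b=cv2.imread("pics/scene0.png")[170:280,220:355]
a=cv2.resize(a,(440,400),interpolation=cv2.INTER_CUBIC)
b=cv2.resize(b,None,fx=4,fy=4,interpolation=cv2.INTER_CUBIC)
c=np.zeros((440*1,800,3),np.uint8)
a=cv2.resize(a,(330,300)); b=cv2.resize(b,(459,374))
c[:300,:330]=a;c[:374,335:794]=b
cv2.imwrite("pics/m.png",c)  # top scale 3 off (195,185); scene scale 3.4 off (220,170)
E
```

```text
(no output)
```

View pics/m.png

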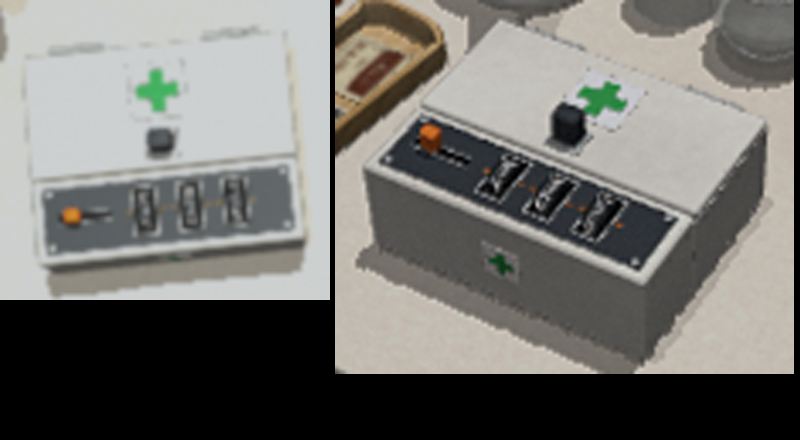

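The close-ups give the top corners: top crop (42,264), (304,240), (25,60), (293,37); scene crop (366,167), (645,283), (767,127), (500,22). The tab is at (71,214) and (430,136).

```bash
cat > h.py <<'E'
import numpy as np, json
from scipy.spatial.transform import Rotation as Ro
from bench import env, optics
def proj(c,X):
    p=X@c["R"].T+c["t"]; return (p[:,:2]/p[:,2:])@c["mtx"][:2,:2].T+c["mtx"][:2,2]
def fish(c,X):
    p=X@c["R"].T+c["t"]; r=np.linalg.norm(p[:,:2],axis=1); th=np.arctan2(r,p[:,2])
    return p[:,:2]/r[:,None]*th[:,None]*c["mtx"][0,0]+c["mtx"][:2,2]
def b2w(P,q):
    c,s=np.cos(q[2]),np.sin(q[2]); P=np.atleast_2d(P)
    return P@np.array([[c,-s,0],[s,c,0],[0,0,1]]).T+[q[0],q[1],0]
def tool():
    s=env.sense(); w=s["tcp_rot"]; return s,Ro.from_quat([w[1],w[2],w[3],w[0]])
def goto(P,q,yaw=0,tilt=None):
    """shift (units) & turn needed from the measured pose, tool down, tool y along box y (x along box -x or +x)"""
    s,R=tool(); W=b2w(np.array(P)/1e3,q)[0]
    d=R.inv().apply(W-s["eef_pos"])/.05
    best=None
    for k in (0,np.pi):
        T=Ro.from_euler("z",q[2]+yaw+k)*Ro.from_euler("x",np.pi)
        v=(R.inv()*T).as_rotvec()/np.radians(8)
        if best is None or np.linalg.norm(v)<np.linalg.norm(best): best=v
    # tcp in box coords
    print("t",round(s["time"],2),"target",W.round(4),"shift",d.round(3),"turn",best.round(2),"F",s["force"].round(1))
E
python3 - <<'E'
from h import *
from scipy.optimize import least_squares
B=np.array([[-95,118,90],[-95,-118,90],[95,118,91],[95,-118,91],[-56,82,110]])/1e3
t=np.array([[42,264],[304,240],[25,60],[293,37],[71,212]])/3+[195,185]
s=np.array([[366,167],[645,283],[500,22],[767,127],[430,126]])-[335,0]; s=s/3.4+[220,170]
ct,cs=optics.get_calibration("top"),optics.get_calibration("scene")
f=lambda q:np.r_[(proj(ct,b2w(B,q))-t).ravel(),(proj(cs,b2w(B,q))-s).ravel()]
r=least_squares(f,[.55,.1,0],loss="soft_l1");print(r.x,f(r.x).reshape(-1,2).round(1))
json.dump(list(r.x),open("q.json","w"))
q=r.x
goto([-100,-20,260],q)
E
```

```text
[0.52206209 0.09232363 0.06786885] [[-0.9  0.8]
 [ 1.6  0.3]
 [ 0.2 -1.8]
 [-1.3 -2. ]
 [ 1.   1.1]
 [-1.7 -0.5]
 [-0.7  1.2]
 [ 1.  -1.6]
 [ 1.  -2. ]
 [-0.1  1.3]]
t 0.1 target [0.4236 0.0656 0.26  ] shift [-7.055 -8.118 -0.916] turn [-0.01 -0.   -3.71] F [ 0.1 -0.1 -0.2]
```

Call:
play_rows(
  motion="0 -0.784 -0.9 -0.1 0 0 0;0 -0.784 -0.9 -0.1 0 0 0;0 -0.784 -0.9 -0.1 0 0 0;0 -0.784 -0.9 -0.1 0 0 0;0 -0.784 -0.9 -0.1 0 0 0;0 -0.784 -0.9 -0.1 0 0 0;0 -0.784 -0.9 -0.1 0 0 0;0 -0.784 -0.9 -0.1 0 0 0;0 -0.784 -0.9 -0.1 0 0 0;0 0 0 0 0 0 -0.95;0 0 0 0 0 0 -0.95;0 0 0 0 0 0 -0.95",
  newtons=30,
)

```text
time: 1.6
eef_pos: [0.4241, 0.0664, 0.2591]
tcp_rot: [-0.0, 0.025, 1.0, 0.0]
force: [-0.1, -1.1, -0.7]
grip_width: 0.0004
grasp_force: 0.0
```

Call:
play_rows(
  motion="0 0 0 0 0 0 -0.86;0 0 0 0 0 0 0",
)

```text
time: 1.85
eef_pos: [0.4241, 0.0667, 0.2592]
tcp_rot: [-0.0, -0.033, 0.999, 0.0]
force: [-0.1, -0.4, -0.2]
grip_width: 0.0005
grasp_force: 0.0
```

```bash
python3 - <<'E'
from h import *
import cv2
q=json.load(open("q.json")); goto([-100,-20,260],q)
c=optics.get_calibration("wrist"); im=optics.get_image("wrist"); cv2.imwrite("pics/w1.png",im[...,::-1])
print(c, tool()[1].as_matrix().round(2))
B=np.array([[-95,118,90],[-95,-118,90],[95,118,91],[95,-118,91],[-56,82,110],[-56,20,99],[-56,-20,99],[-56,-60,99]])/1e3
print(fish(c,b2w(B,q)).round(0))
E
```

```text
t 1.85 target [0.4236 0.0656 0.26  ] shift [ 0.01  -0.023 -0.016] turn [ 0.   -0.01 -0.02] F [-0.1 -0.4 -0.2]
{'mtx': array([[371.64829954,   0.        , 327.07203496],
       [  0.        , 371.64829954, 239.63214879],
       [  0.        ,   0.        ,   1.        ]]), 'R': array([[-6.59145148e-02,  9.97825192e-01,  4.02754718e-04],
       [ 9.68167875e-01,  6.38577197e-02,  2.42018921e-01],
       [ 2.41466857e-01,  1.63424939e-02, -9.70271446e-01]]), 't': array([-0.03868129, -0.45304953,  0.33029165])} [[-1.   -0.07 -0.  ]
 [-0.07  1.   -0.  ]
 [ 0.    0.   -1.  ]]
[[466. 227.]
 [224. 227.]
 [445. 388.]
 [241. 391.]
 [435. 272.]
 [368. 269.]
 [326. 269.]
 [284. 269.]]
```

View pics/w1.png

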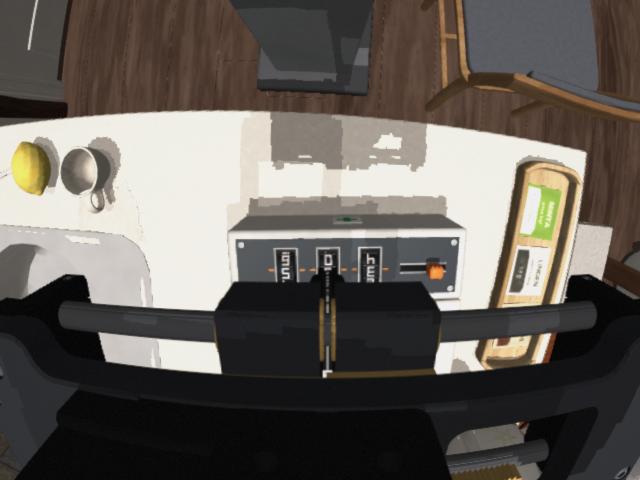

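The wrist view confirms the pose: marks on row 269, wheels at columns about 286, 328 and 370, and the tab at (435,271). I'll zoom in to read the digits.

```bash
python3 - <<'E'
import cv2
a=cv2.imread("pics/w1.png")[205:305,218:478]
cv2.imwrite("pics/w1c.png",cv2.rotate(cv2.resize(a,(780,300),interpolation=cv2.INTER_CUBIC),cv2.ROTATE_180))
E
```

```text
(no output)
```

View pics/w1c.png

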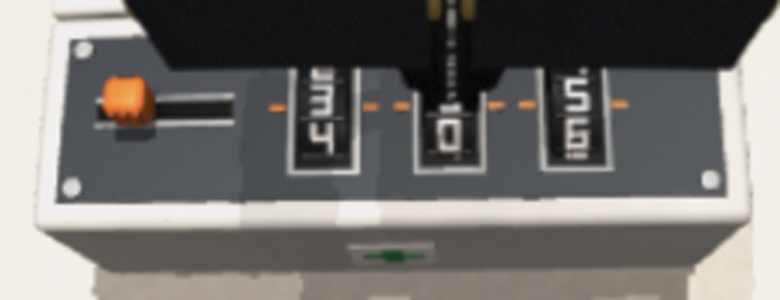

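Front-most numerals read 4, 0, 6, which puts 3-9-5 at the crowns. I'll back off one step to check that with a clear view, and use the marks to refine the pose.

Call:
play_rows(
  motion="0 1 0 0 0 0 0;0 0 0 0 0 0 0",
)

```text
time: 2.15
eef_pos: [0.3729, 0.0635, 0.2594]
tcp_rot: [0.0, -0.033, 0.999, 0.0]
force: [-0.4, 0.3, -0.0]
grip_width: 0.0004
grasp_force: 0.0
```

```bash
python3 - <<'E'
from h import *
import cv2
q=json.load(open("q.json")); s,R=tool()
print(s["eef_pos"],s["force"])
c=optics.get_calibration("wrist"); im=optics.get_image("wrist")
M=np.array([[-56,20,90],[-56,-20,90],[-56,-60,90],[-56,82,110],[-95,118,90],[-95,-118,90]])/1e3
p=fish(c,b2w(M,q)); print(p.round(1))
x0,y0=int(p[1,0])-130,int(p[1,1])-75
a=im[y0:y0+150,x0:x0+260,::-1]; print(x0,y0)
cv2.imwrite("pics/w2c.png",cv2.resize(a,(780,450),interpolation=cv2.INTER_CUBIC)[::-1,::-1])
E
```

```text
[0.37294215 0.06347245 0.25939537] [-0.39199096  0.30981777 -0.04639017]
[[365.5 313.8]
 [326.  314.1]
 [286.4 313.9]
 [429.7 320.8]
 [461.6 276. ]
 [227.5 277.2]]
195 239
```

View pics/w2c.png

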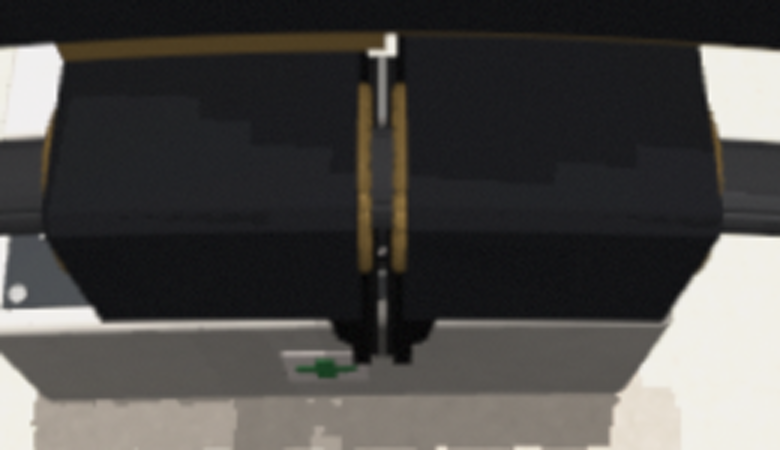

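The gripper hides the wheels from here, so I need to go the other way.

Call:
play_rows(
  motion="0 -0.9 0 0 0 0 0;0 -0.9 0 0 0 0 0;0 0 0 0 0 0 0",
)

```text
time: 2.58
eef_pos: [0.4663, 0.0695, 0.2584]
tcp_rot: [-0.001, -0.033, 0.999, -0.0]
force: [0.9, 1.4, 0.0]
grip_width: 0.0005
grasp_force: 0.0
```

```bash
python3 - <<'E'
from h import *
import cv2
q=json.load(open("q.json")); s,R=tool()
print(s["eef_pos"],s["force"])
c=optics.get_calibration("wrist"); im=optics.get_image("wrist")
M=np.array([[-56,20,90],[-56,-20,90],[-56,-60,90],[-56,82,110],[-95,118,90],[-95,-118,90]])/1e3
p=fish(c,b2w(M,q)); print(p.round(1))
x0,y0=int(p[1,0])-110,int(p[1,1])-65
a=im[y0:y0+130,x0:x0+240,::-1]; print(x0,y0)
np.savez("w3.npz",R=c["R"],t=c["t"],mtx=c["mtx"])
cv2.imwrite("pics/w3c.png",cv2.resize(a,(720,390),interpolation=cv2.INTER_CUBIC)[::-1,::-1])
E
```

```text
[0.46628835 0.06949837 0.25840531] [0.94790161 1.35839807 0.031325  ]
[[368.7 223.8]
 [326.  223.8]
 [283.3 223.9]
 [438.5 228.5]
 [469.6 184.7]
 [221.5 183.7]]
215 158
```

View pics/w3c.png

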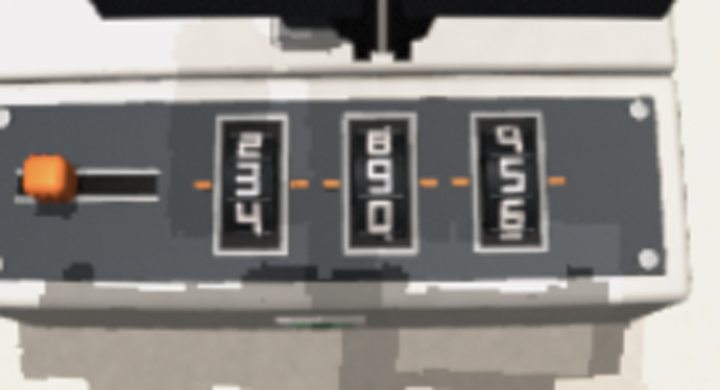

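The crowns clearly read 3-9-5, so the wheels need left +1, mid −3 and right −3. The mark midpoints are at crop columns 251.5, 380 and 508, row about 183. I'll refit the pose from these.

```bash
cat >> h.py <<'E'
try: q=json.load(open("q.json"))
except Exception: pass
def tcpbox():
    s,R=tool(); d=s["eef_pos"]-[q[0],q[1],0]; a=-q[2]
    p=np.array([np.cos(a)*d[0]-np.sin(a)*d[1],np.sin(a)*d[0]+np.cos(a)*d[1],d[2]])*1e3
    print("t",round(s["time"],2),"tcp box mm",p.round(1),"F",s["force"].round(1),"grip",s["grip_width"])
E
python3 - <<'E'
from h import *
from scipy.optimize import least_squares
z=np.load("w3.npz"); c={k:z[k] for k in z}
M=np.array([[-56,20,90],[-56,-20,90],[-56,-60,90]])/1e3
m=np.array([[251.5,184.5],[380,183.5],[508,181.5]]); p=np.c_[215+(719-m[:,0])/3,158+(389-m[:,1])/3]
r=least_squares(lambda q:np.r_[(fish(c,b2w(M,q))-p).ravel(),(q[2]-.068)/.02],q); print(r.x,r.fun.round(2))
q=list(r.x); json.dump(q,open("q.json","w"))
goto([-56,20,125],q)
goto([-62,20,110],q)
E
```

```text
[0.52440928 0.09476757 0.07406283] [-0.11  0.14  0.06  0.07  0.04 -0.22  0.3 ]
t 2.62 target [0.4671 0.1106 0.125 ] shift [-0.102  0.816  2.673] turn [ 0.   -0.02 -0.05] F [-0.5 -0.3  0.4]
t 2.62 target [0.4611 0.1101 0.11  ] shift [0.017 0.815 2.974] turn [ 0.   -0.02 -0.05] F [-0.5 -0.3  0.4]
```

Call:
play_rows(
  motion="0 0.02 0.815 0.3 0 -0.02 -0.05;0 0 0 0.9 0 0 0;0 0 0 0.9 0 0 0;0 0 0 0.87 0 0 0;0 0 0 0.04 0 0 0;0 0 0 0 0 0 0",
)

```text
time: 3.38
eef_pos: [0.4616, 0.1102, 0.1109]
tcp_rot: [0.002, -0.037, 0.999, 0.0]
force: [0.3, -0.3, 1.1]
grip_width: 0.0005
grasp_force: 0.0
```

```bash
python3 -c "
from h import *
tcpbox();goto([-62,20,104],q)"
```

```text
t 3.38 tcp box mm [-61.5  20.  110.9] F [ 0.3 -0.3  1.1] grip 0.0005107648334804231
t 3.38 target [0.4611 0.1101 0.104 ] shift [ 0.011 -0.     0.138] turn [ 0.    0.04 -0.  ] F [ 0.3 -0.3  1.1]
```

Call:
play_rows(
  motion="0 0 0 0.07 0 0 0;0 0 0 0.07 0 0 0;0 0 0 0 0 0 0",
)

```text
time: 3.75
eef_pos: [0.4611, 0.1101, 0.1025]
tcp_rot: [0.002, -0.037, 0.999, 0.0]
force: [0.5, -0.3, -1.6]
grip_width: 0.0004
grasp_force: 0.0
```

Call:
play_rows(
  motion="0 0 0 0.04 0 0 0;0 0 0 0 0 0 0",
)

```text
time: 4.0
eef_pos: [0.4608, 0.1101, 0.1]
tcp_rot: [0.001, -0.037, 0.999, 0.0]
force: [-0.4, 0.8, -0.0]
grip_width: 0.0003
grasp_force: 0.0
```

Call:
play_rows(
  motion="0 0 0 0.03 0 0 0;0 0 0 0 0 0 0",
)

```text
time: 4.25
eef_pos: [0.4614, 0.1101, 0.0994]
tcp_rot: [0.002, -0.037, 0.999, 0.0]
force: [-1.3, 0.2, 4.6]
grip_width: 0.0008
grasp_force: 2.0
```

Call:
play_rows(
  motion="0 0 0 0.03 0 0 0;0 0 0 0 0 0 0",
)

```text
time: 4.5
eef_pos: [0.4617, 0.1102, 0.0983]
tcp_rot: [0.002, -0.037, 0.999, 0.0]
force: [-2.2, -0.2, 6.9]
grip_width: 0.0004
grasp_force: 3.6
```

Call:
play_rows(
  motion="0 0 0 0.02 0 0 0;0 0 0 0 0 0 0",
)

```text
time: 4.75
eef_pos: [0.4619, 0.1102, 0.0977]
tcp_rot: [0.002, -0.037, 0.999, 0.0]
force: [-2.2, -1.5, 7.8]
grip_width: 0.0003
grasp_force: 4.4
```

Call:
play_rows(
  motion="0 0 0 0.03 0 0 0;0 0 0 0.02 0 0 0;0 0 0 0 0 0 0",
)

```text
time: 5.12
eef_pos: [0.4625, 0.1102, 0.0963]
tcp_rot: [0.003, -0.037, 0.999, 0.0]
force: [-2.8, -0.8, 11.8]
grip_width: 0.0006
grasp_force: 6.4
```

Call:
play_rows(
  motion="0 -0.07 0 0 0 0 0;0 -0.07 0 0 0 0 0;0 -0.07 0 0 0 0 0;0 -0.07 0 0 0 0 0;0 0 0 0 0 0 0",
)

```text
time: 5.75
eef_pos: [0.4761, 0.1113, 0.0962]
tcp_rot: [0.002, -0.037, 0.999, 0.0]
force: [-3.5, -0.4, 12.5]
grip_width: 0.0002
grasp_force: 6.6
```

Call:
play_rows(
  motion="0 0 0 -0.3 0 0 0;0 0 -0.4 -0.2 0 0 0;0 0 -0.4 0 0 0 0;0 0 0 0 0 0 0",
)

```text
time: 6.25
eef_pos: [0.4776, 0.0706, 0.1185]
tcp_rot: [0.001, -0.036, 0.999, 0.0]
force: [-0.3, -0.2, -0.2]
grip_width: 0.0008
grasp_force: 0.0
```

```bash
python3 -c "
from h import *
tcpbox();goto([-50,-20,104],q)"
```

```text
t 6.25 tcp box mm [-48.4 -20.7 118.5] F [-0.3 -0.2 -0.2] grip 0.0007820054780640355
t 6.25 target [0.476  0.0711 0.104 ] shift [0.032 0.014 0.29 ] turn [ 0.    0.02 -0.01] F [-0.3 -0.2 -0.2]
```

Call:
play_rows(
  motion="0 0.02 0.01 0.29 0 0 0;0 0 0 0.02 0 0 0;0 0 0 0 0 0 0",
)

```text
time: 6.62
eef_pos: [0.4762, 0.0721, 0.1025]
tcp_rot: [0.001, -0.037, 0.999, 0.0]
force: [0.3, 0.8, 1.2]
grip_width: 0.0005
grasp_force: 0.0
```

Call:
play_rows(
  motion="0 0 0 0.03 0 0 0;0 0 0 0 0 0 0",
)

```text
time: 6.88
eef_pos: [0.4768, 0.0718, 0.1016]
tcp_rot: [0.001, -0.037, 0.999, 0.0]
force: [0.7, -1.0, -0.1]
grip_width: -0.0002
grasp_force: 0.0
```

Call:
play_rows(
  motion="0 0 0 0.03 0 0 0;0 0 0 0 0 0 0",
)

```text
time: 7.12
eef_pos: [0.4773, 0.0718, 0.101]
tcp_rot: [0.002, -0.037, 0.999, 0.0]
force: [-0.7, 0.8, 4.0]
grip_width: 0.0004
grasp_force: 2.2
```

Call:
play_rows(
  motion="0 0 0 0.04 0 0 0;0 0 0 0.03 0 0 0;0 0 0 0 0 0 0",
)

```text
time: 7.5
eef_pos: [0.4781, 0.0718, 0.0989]
tcp_rot: [0.003, -0.037, 0.999, 0.0]
force: [-2.3, 1.4, 11.3]
grip_width: 0.0005
grasp_force: 5.3
```

Call:
play_rows(
  motion="0 0 0 0.04 0 0 0;0 0 0 0 0 0 0",
)

```text
time: 7.75
eef_pos: [0.4786, 0.0719, 0.0977]
tcp_rot: [0.003, -0.037, 0.999, 0.0]
force: [-3.8, 0.8, 13.7]
grip_width: 0.0007
grasp_force: 6.9
```

Call:
play_rows(
  motion="0 0 0 -0.02 0 0 0;0 0.07 0 0 0 0 0;0 0.07 0 0 0 0 0;0 0.07 0 0 0 0 0;0 0.07 0 0 0 0 0;0 0 0 0 0 0 0",
)

```text
time: 8.5
eef_pos: [0.4651, 0.0708, 0.0985]
tcp_rot: [0.004, -0.037, 0.999, 0.0]
force: [-1.3, 0.6, 11.2]
grip_width: 0.0007
grasp_force: 5.6
```

Call:
play_rows(
  motion="0 0 0 -0.25 0 0 0;0 -0.28 0 0 0 0 0;0 0 0 0.12 0 0 0;0 0 0 0.07 0 0 0;0 0 0 0.04 0 0 0;0 0 0 0 0 0 0",
)

```text
time: 9.25
eef_pos: [0.4781, 0.0717, 0.0984]
tcp_rot: [0.002, -0.037, 0.999, 0.0]
force: [-1.9, -0.6, 12.4]
grip_width: 0.0003
grasp_force: 5.9
```

Call:
play_rows(
  motion="0 0.07 0 0 0 0 0;0 0.07 0 0 0 0 0;0 0.07 0 0 0 0 0;0 0.07 0 0 0 0 0;0 0 0 0 0 0 0;0 0 0 -0.25 0 0 0;0 -0.28 0 0 0 0 0;0 0 0 0.12 0 0 0;0 0 0 0.07 0 0 0;0 0 0 0.05 0 0 0;0 0 0 0 0 0 0",
)

```text
time: 10.62
eef_pos: [0.4777, 0.0717, 0.0986]
tcp_rot: [0.002, -0.037, 0.999, 0.0]
force: [-2.5, 0.3, 10.8]
grip_width: 0.0006
grasp_force: 5.6
```

Call:
play_rows(
  motion="0 0.07 0 0 0 0 0;0 0.07 0 0 0 0 0;0 0.07 0 0 0 0 0;0 0.07 0 0 0 0 0;0 0 0 0 0 0 0;0 0 0 -0.3 0 0 0;0 -0.26 -0.4 -0.2 0 0 0;0 0 -0.4 0 0 0 0;0 0 0 0 0 0 0",
)

```text
time: 11.75
eef_pos: [0.4781, 0.0311, 0.1215]
tcp_rot: [0.0, -0.036, 0.999, 0.0]
force: [-0.2, 0.4, -0.2]
grip_width: 0.0005
grasp_force: 0.0
```

```bash
python3 -c "
from h import *
tcpbox();goto([-50,-60,103.5],q)"
```

```text
t 11.75 tcp box mm [-50.9 -60.1 121.5] F [-0.2  0.4 -0.2] grip 0.0004890292003354986
t 11.75 target [0.479  0.0312 0.1035] shift [-0.018  0.002  0.36 ] turn [ 0.    0.01 -0.01] F [-0.2  0.4 -0.2]
```

Call:
play_rows(
  motion="0 -0.02 0 0.34 0 0 0;0 0 0 0.03 0 0 0;0 0 0 0 0 0 0",
)

```text
time: 12.12
eef_pos: [0.479, 0.0323, 0.1027]
tcp_rot: [0.0, -0.037, 0.999, 0.0]
force: [-0.1, 0.8, 0.0]
grip_width: 0.0001
grasp_force: 0.0
```

Call:
play_rows(
  motion="0 0 0 0.03 0 0 0;0 0 0 0 0 0 0",
)

```text
time: 12.38
eef_pos: [0.4798, 0.0319, 0.1023]
tcp_rot: [0.001, -0.037, 0.999, 0.0]
force: [-0.3, -0.1, 0.7]
grip_width: 0.0005
grasp_force: 0.0
```

Call:
play_rows(
  motion="0 0 0 0.03 0 0 0;0 0 0 0 0 0 0",
)

```text
time: 12.62
eef_pos: [0.4801, 0.0318, 0.1012]
tcp_rot: [0.002, -0.037, 0.999, 0.0]
force: [-0.6, 0.6, 2.0]
grip_width: 0.0006
grasp_force: 0.9
```

Call:
play_rows(
  motion="0 0 0 0.03 0 0 0;0 0 0 0 0 0 0",
)

```text
time: 12.88
eef_pos: [0.4805, 0.0318, 0.1003]
tcp_rot: [0.002, -0.037, 0.999, 0.0]
force: [-0.7, 1.0, 7.0]
grip_width: 0.0004
grasp_force: 3.1
```

Call:
play_rows(
  motion="0 0.02 0 0.03 0 0 0;0 0 0 0.03 0 0 0;0 0 0 0 0 0 0",
)

```text
time: 13.25
eef_pos: [0.4806, 0.0318, 0.0987]
tcp_rot: [0.003, -0.037, 0.999, 0.0]
force: [-1.0, 0.6, 10.9]
grip_width: 0.0005
grasp_force: 5.3
```

Call:
play_rows(
  motion="0 0.07 0 0.01 0 0 0;0 0.07 0 0 0 0 0;0 0.07 0 0 0 0 0;0 0.07 0 0 0 0 0;0 0 0 0 0 0 0;0 0 0 -0.25 0 0 0;0 -0.28 0 0 0 0 0;0 0 0 0.12 0 0 0;0 0 0 0.07 0 0 0;0 0 0 0.05 0 0 0;0 0 0 0 0 0 0",
)

```text
time: 14.62
eef_pos: [0.4801, 0.0317, 0.0981]
tcp_rot: [0.002, -0.037, 0.999, 0.0]
force: [-1.5, -0.0, 12.9]
grip_width: 0.0007
grasp_force: 6.3
```

Call:
play_rows(
  motion="0 0.07 0 0.01 0 0 0;0 0.07 0 0 0 0 0;0 0.07 0 0 0 0 0;0 0.07 0 0 0 0 0;0 0 0 0 0 0 0;0 0 0 -0.25 0 0 0;0 -0.28 0 0 0 0 0;0 0 0 0.12 0 0 0;0 0 0 0.07 0 0 0;0 0 0 0.05 0 0 0;0 0 0 0 0 0 0",
)

```text
time: 16.0
eef_pos: [0.48, 0.0318, 0.0979]
tcp_rot: [0.002, -0.037, 0.999, 0.0]
force: [-2.0, 0.5, 13.3]
grip_width: 0.0006
grasp_force: 6.4
```

Call:
play_rows(
  motion="0 0.07 0 0 0 0 0;0 0.07 0 0 0 0 0;0 0.07 0 0 0 0 0;0 0.07 0 0 0 0 0;0 0 0 0 0 0 0;0 -0.3 0 -0.4 0 0 0;0 -0.5 0 -0.7 0 0 0;0 0 0.7 -0.7 0 0 0;0 0 0.7 -0.7 0 0 0;0 0 0 0 0 0 0",
)

```text
time: 17.25
eef_pos: [0.5002, 0.105, 0.2233]
tcp_rot: [0.003, -0.039, 0.999, 0.0]
force: [0.1, 0.3, -0.5]
grip_width: 0.0003
grasp_force: 0.0
```

```bash
python3 - <<'E'
from h import *
import cv2
tcpbox()
c=optics.get_calibration("wrist"); im=optics.get_image("wrist")
M=np.array([[-56,20,90],[-56,-20,90],[-56,-60,90],[-56,82,110]])/1e3
p=fish(c,b2w(M,q)); print(p.round(1))
x0,y0=int(p[:,0].mean())-120,max(0,int(p[1,1])-60)
a=im[y0:y0+130,x0:x0+240,::-1]; print(x0,y0)
np.savez("w4.npz",R=c["R"],t=c["t"],mtx=c["mtx"])
cv2.imwrite("pics/w4c.png",cv2.resize(a,(720,390),interpolation=cv2.INTER_CUBIC)[::-1,::-1])
E
```

```text
t 17.25 tcp box mm [-23.4  12.  223.3] F [ 0.1  0.3 -0.5] grip 0.0002907759707683382
[[337.  190.6]
 [288.4 190.6]
 [241.  191.1]
 [416.6 194.8]]
200 130
```

View pics/w4c.png

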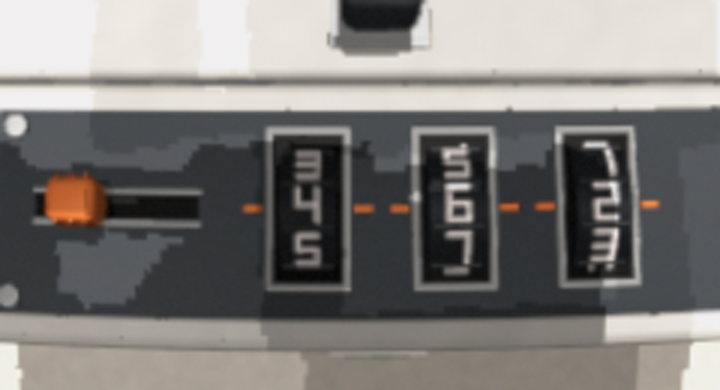

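The wheels read 4-6-2 at the marks, and the tab is still locked at crop (75,200). Next I bring the closed fingertips to the left of the tab.

```bash
python3 -c "
from h import *
goto([-56,109,130],q);goto([-56,109,99],q)"
```

```text
t 17.3 target [0.4605 0.1993 0.13  ] shift [0.631 1.962 1.818] turn [-0.    0.02  0.01] F [-0.7 -0.5  0.3]
t 17.3 target [0.4605 0.1993 0.099 ] shift [0.633 1.962 2.438] turn [-0.    0.02  0.01] F [-0.7 -0.5  0.3]
```

Call:
play_rows(
  motion="0 0.21 0.65 0.3 0 0 0;0 0.21 0.65 0.3 0 0 0;0 0.21 0.66 0.3 0 0 0;0 0 0 0.7 0 0 0;0 0 0 0.4 0 0 0;0 0 0 0 0 0 0",
)

```text
time: 18.05
eef_pos: [0.4578, 0.1971, 0.1166]
tcp_rot: [-0.003, -0.037, 0.999, -0.001]
force: [0.1, 0.3, 0.3]
grip_width: 0.0005
grasp_force: 0.0
```

```bash
python3 -c "
from h import *
tcpbox();goto([-56,109,99],q)"
```

```text
t 18.05 tcp box mm [-58.8 107.  116.6] F [0.1 0.3 0.3] grip 0.0004889720069122262
t 18.05 target [0.4605 0.1993 0.099 ] shift [-0.058  0.042  0.351] turn [-0.02 -0.04 -0.01] F [0.1 0.3 0.3]
```

Call:
play_rows(
  motion="0 -0.05 0.04 0.17 0 0 0;0 0 0 0.17 0 0 0;0 0 0 0 0 0 0",
)

```text
time: 18.42
eef_pos: [0.4629, 0.2008, 0.1036]
tcp_rot: [0.001, -0.037, 0.999, -0.0]
force: [-1.1, 0.1, -0.0]
grip_width: 0.0004
grasp_force: 0.0
```

Call:
play_rows(
  motion="0 0 -0.08 0 0 0 0;0 0 -0.08 0 0 0 0;0 0 -0.08 0 0 0 0;0 0 -0.08 0 0 0 0;0 0 0 0 0 0 0",
)

```text
time: 19.05
eef_pos: [0.4644, 0.1847, 0.1042]
tcp_rot: [0.001, -0.037, 0.999, 0.0]
force: [-0.0, 0.8, 0.1]
grip_width: 0.0006
grasp_force: 0.0
```

```bash
python3 -c "
from h import *
tcpbox()"
```

```text
t 19.05 tcp box mm [-53.2  94.2 104.2] F [-0.   0.8  0.1] grip 0.0005965407385159582
```

Call:
play_rows(
  motion="0 0.05 0 0.09 0 0 0;0 0 -0.06 0 0 0 0;0 0 -0.06 0 0 0 0;0 0 -0.06 0 0 0 0;0 0 0 0 0 0 0",
)

```text
time: 19.68
eef_pos: [0.4632, 0.1758, 0.1003]
tcp_rot: [0.002, -0.037, 0.999, 0.0]
force: [1.0, 2.1, 4.9]
grip_width: 0.0004
grasp_force: 2.2
```

Call:
play_rows(
  motion="0 0 -0.06 0 0 0 0;0 0 -0.06 0 0 0 0;0 0 0 0 0 0 0",
)

```text
time: 20.05
eef_pos: [0.4636, 0.1698, 0.1002]
tcp_rot: [0.002, -0.037, 0.999, 0.0]
force: [1.5, 1.0, 5.7]
grip_width: 0.0003
grasp_force: 2.3
```

```bash
python3 -c "
from h import *
tcpbox()"
```

```text
t 20.05 tcp box mm [-55.1  79.3 100.2] F [1.5 1.  5.7] grip 0.0003208911540153568
```

```bash
python3 - <<'E'
from h import *
import cv2
M=np.array([[-56,82,100],[-56,64,100]])/1e3
o=np.zeros((440,800,3),np.uint8)
for i,n in enumerate(("scene","wrist")):
    c=optics.get_calibration(n); im=optics.get_image(n)
    p=(fish if n=="wrist" else proj)(c,b2w(M,q)); u,v=p[0].astype(int); w=28 if i==0 else 60; print(p,u,v)
    o[:395,i*400:i*400+395]=cv2.resize(im[v-w:v+w,u-w:u+w,::-1],(395,395),interpolation=cv2.INTER_CUBIC)
cv2.imwrite("pics/b.png",o)
E
```

```text
[[248.03682156 210.51212951]
 [254.12711202 213.02620445]] 248 210
[[332.69990307 287.43966867]
 [296.26901646 287.32619294]] 332 287
```

View pics/b.png

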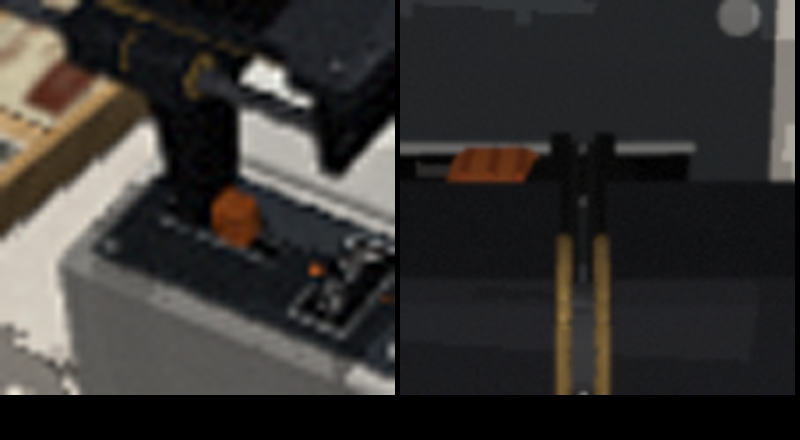

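The tab has moved to wrist column about 300, roughly box y 66, with the fingertips against its left side. I'll push on to the stop.

Call:
play_rows(
  motion="0 0 -0.06 0 0 0 0;0 0 -0.06 0 0 0 0;0 0 0 0 0 0 0",
)

```text
time: 20.52
eef_pos: [0.4639, 0.1666, 0.1005]
tcp_rot: [0.002, -0.036, 0.999, 0.003]
force: [0.0, 11.3, 5.7]
grip_width: 0.0009
grasp_force: 5.7
```

```bash
python3 -c "
from h import *
tcpbox()"
```

```text
t 20.52 tcp box mm [-55.1  76.1 100.5] F [ 0.  11.3  5.7] grip 0.0008724534848988546
```

The bolt is at its stop (11 N). I back off and go to the knob.

Call:
play_rows(
  motion="0 0 0.15 0 0 0 0;0 0 0 -0.6 0 0 0;50 0 0 -0.4 0 0 0;50 -0.4 -0.55 0 0 0 0;50 -0.4 -0.55 0 0 0 0;50 -0.35 -0.5 0 0 0 0;50 0 0 0 0 0 0",
  newtons=20,
)

```text
time: 21.4
eef_pos: [0.5254, 0.0943, 0.1482]
tcp_rot: [-0.001, -0.036, 0.999, -0.001]
force: [-0.3, -0.6, -0.1]
grip_width: 0.045
grasp_force: 0.0
```

```bash
python3 - <<'E'
from h import *
import cv2
tcpbox();goto([2,0,97],q);print(env.sense()["qpos"].round(2))
c=optics.get_calibration("wrist"); im=optics.get_image("wrist")
M=np.array([[2,0,119],[-56,64,110],[-56,-20,90]])/1e3
p=fish(c,b2w(M,q));print(p.round(0))
hsv=cv2.cvtColor(im,cv2.COLOR_RGB2HSV)
m=cv2.inRange(hsv,(5,150,120),(18,255,255))
n,_,st,ce=cv2.connectedComponentsWithStats(m)
print([(st[i,4],ce[i].round(0)) for i in range(1,n) if st[i,4]>15])
E
```

```text
t 21.4 tcp box mm [  1.   -0.6 148.2] F [-0.3 -0.6 -0.1] grip 0.045019017089076054
t 21.4 target [0.5264 0.0949 0.097 ] shift [-0.021  0.012  1.023] turn [-0.01 -0.01 -0.02] F [-0.3 -0.6 -0.1]
[ 0.08 -0.08  1.97 -0.    1.25 -1.56]
[[328. 272.]
 [439. 170.]
 [295. 167.]]
[(np.int32(394), array([438., 168.])), (np.int32(24), array([385., 166.])), (np.int32(83), array([630., 288.])), (np.int32(30), array([635., 295.]))]
```

The tab shows at column 438, exactly where "fully drawn" predicts (439). I descend, pinch the knob and compute the arc.

Call:
play_rows(
  motion="50 -0.02 0.01 0.5 0 0 0;50 0 0 0.45 0 0 0;50 0 0 0.06 0 0 0;50 0 0 0 0 0 0;10 0 0 0 0 0 0;10 0 0 0 0 0 0;10 0 0 0 0 0 0;10 0 0 0 0 0 0;10 0 0 0 0 0 0",
  newtons=20,
)

```text
time: 22.58
eef_pos: [0.5275, 0.0951, 0.0999]
tcp_rot: [0.002, -0.037, 0.999, -0.001]
force: [0.1, -5.3, 1.1]
grip_width: 0.0219
grasp_force: 20.0
```

```bash
python3 - <<'E'
from h import *
tcpbox()
# box xz plane: pivot P(th), tool tilt phi=th/2, TCP = P + 10mm along tool z
def pose(th):
    f=th/2; P=np.array([94-92*np.cos(th)+24*np.sin(th),83+92*np.sin(th)+24*np.cos(th)])
    tz=np.array([-np.sin(f),-np.cos(f)]); tx=np.array([-np.cos(f),np.sin(f)])
    return P+10*tz,tx,tz
n=20; T=np.radians(np.linspace(0,60,n+1))
for i in range(n):
    a,tx,tz=pose(T[i]); b,_,_=pose(T[i+1]); d=(b-a)/50
    print(f"10 {d@tx:.3f} 0 {d@tz:.3f} 0 {1.5/8:.3f} 0")
E
```

```text
t 22.57 tcp box mm [ 3.1  0.1 99.9] F [ 0.1 -5.3  1.1] grip 0.02187382128343518
10 -0.022 0 -0.096 0 0.188 0
10 -0.025 0 -0.095 0 0.188 0
10 -0.027 0 -0.094 0 0.188 0
10 -0.030 0 -0.093 0 0.188 0
10 -0.032 0 -0.092 0 0.188 0
10 -0.035 0 -0.091 0 0.188 0
10 -0.037 0 -0.090 0 0.188 0
10 -0.039 0 -0.089 0 0.188 0
10 -0.042 0 -0.088 0 0.188 0
10 -0.044 0 -0.087 0 0.188 0
10 -0.046 0 -0.085 0 0.188 0
10 -0.048 0 -0.084 0 0.188 0
10 -0.051 0 -0.082 0 0.188 0
10 -0.053 0 -0.081 0 0.188 0
10 -0.055 0 -0.079 0 0.188 0
10 -0.057 0 -0.078 0 0.188 0
10 -0.059 0 -0.076 0 0.188 0
10 -0.061 0 -0.074 0 0.188 0
10 -0.063 0 -0.073 0 0.188 0
10 -0.065 0 -0.071 0 0.188 0
```

Call:
play_rows(
  motion="10 -0.022 0 -0.096 0 0.188 0;10 -0.025 0 -0.095 0 0.188 0;10 -0.027 0 -0.094 0 0.188 0;10 -0.03 0 -0.093 0 0.188 0;10 -0.032 0 -0.092 0 0.188 0;10 0 0 0 0 0 0",
)

```text
time: 23.32
eef_pos: [0.5346, 0.0957, 0.1211]
tcp_rot: [-0.065, -0.037, 0.997, -0.004]
force: [1.1, -5.6, -6.3]
grip_width: 0.0219
grasp_force: 20.0
```

Call:
play_rows(
  motion="10 -0.035 0 -0.091 0 0.188 0;10 -0.037 0 -0.09 0 0.188 0;10 -0.039 0 -0.089 0 0.188 0;10 -0.042 0 -0.088 0 0.188 0;10 -0.044 0 -0.087 0 0.188 0;10 -0.046 0 -0.085 0 0.188 0;10 -0.048 0 -0.084 0 0.188 0;10 0 0 0 0 0 0",
)

```text
time: 24.32
eef_pos: [0.5545, 0.0973, 0.1476]
tcp_rot: [-0.157, -0.037, 0.987, -0.007]
force: [-1.2, -5.1, -5.5]
grip_width: 0.0218
grasp_force: 20.0
```

Call:
play_rows(
  motion="10 -0.051 0 -0.082 0 0.188 0;10 -0.053 0 -0.081 0 0.188 0;10 -0.055 0 -0.079 0 0.188 0;10 -0.057 0 -0.078 0 0.188 0;10 -0.059 0 -0.076 0 0.188 0;10 -0.061 0 -0.074 0 0.188 0;10 -0.063 0 -0.073 0 0.188 0;10 -0.065 0 -0.071 0 0.188 0;10 0 0 0 0 0 0",
)

```text
time: 25.45
eef_pos: [0.5875, 0.0998, 0.1666]
tcp_rot: [-0.26, -0.036, 0.965, -0.011]
force: [-2.5, -4.4, -5.1]
grip_width: 0.0219
grasp_force: 20.0
```

```bash
python3 -c "
from h import *
tcpbox()"
```

```text
t 25.45 tcp box mm [ 63.3   0.4 166.6] F [-2.5 -4.4 -5.1] grip 0.02186462792827397
```

The TCP matches the 60° pose, so I release and retreat.

Call:
play_rows(
  motion="50 0 0 0 0 0 0;50 0 0 0 0 0 0;50 0 0 0 0 0 0;50 0 0 -0.4 0 0 0;50 0 0 -0.6 0 0 0;50 0 0 -0.6 0 0 0;50 0.5 0 -0.5 0 0 0;50 0 0 0 0 0 0",
)

```text
time: 26.45
eef_pos: [0.6205, 0.1037, 0.2759]
tcp_rot: [-0.254, -0.036, 0.966, -0.009]
force: [-0.7, 0.3, 0.2]
grip_width: 0.0501
grasp_force: 0.0
```

```bash
python3 - <<'E'
from h import *
import cv2
tcpbox()
o=np.zeros((300,800,3),np.uint8)
im=optics.get_image("scene")[...,::-1]; o[:300,:400]=cv2.resize(im[130:400,150:510],(400,300))
im=optics.get_image("top")[...,::-1]; o[:300,400:]=cv2.resize(im[120:330,190:470],(400,300))
cv2.imwrite("pics/f.png",o)
E
```

```text
t 26.45 tcp box mm [ 96.5   1.8 275.9] F [-0.7  0.3  0.2] grip 0.05007078311239444
```

View pics/f.png

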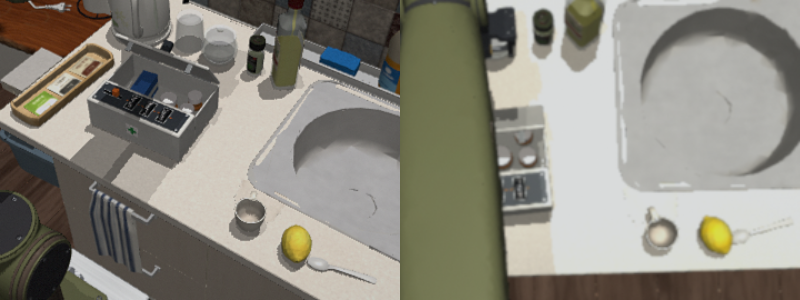

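The lid stands open with the contents visible, the tab is drawn towards the wheels, and the mug, lemon, spoon and tray haven't moved. The arm is clear of everything.

```bash
python3 -c "
from bench import ticket
print(ticket.close_job())"
```

```text
the job is handed in; nothing more can be done
None
```

The medicine box is unlocked and open, and the job is handed in at about 26 s: the wheels read 4-6-2, the bolt is fully drawn, and the lid stands at about 60° (worked out from the arm's pose). The highest wheel load I read was 13.7 N, and the mug, lemon, teaspoon and tray were not touched.

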